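# Put the stray paints back with their own kind

### The job

Three paint containers are standing loose on the studio bench, a squeeze bottle, a squat jar and an oblong tin. Put each one back, upright, into the free place in the low wooden tray that holds its own kind; the tin goes square into the gap between the two tins. Set them down rather than dropping them, and leave the containers already in the trays standing where they are.

Things in the scene. Friction and masses are not known exactly. Their poses are not given: they have to be found in the camera images.
- stray_bottle_mid (a point): The stray bottle, standing alone on the bench: white squeeze bottle with a paper label: upright cylinder 42 dia, 70 high, then a shoulder to a thin grey cap (20 dia); 96 high in all (mm). About 0.16 kg. The point is on its axis, 45 above its underside (body wall is plain and straight there); z up. Round: yaw is of no account.
- stray_jar_mid (a point): The stray jar, standing alone on the bench: squat white jar with a black screw lid of the same width: upright cylinder 54 dia, 60 high (mm). About 0.18 kg. The point is on its axis, half-way up, 30 above its underside; z up. Round: yaw is of no account.
- stray_tin_mid (a point): The stray tin, standing alone on the bench, turned any way: bare metal oblong tin 50 (own x) by 32 (own y) by 70 high, with a black spout (18 dia, 8 high) standing on its top, 12 towards its own +x; 78 high in all (mm). About 0.17 kg. The point is at the middle of its body, 35 above its underside; z up.
- tray_bottle_gap (a point): Free place in a fixed low dark wooden tray, told by what stands in it (row along y; walls 5 mm, rim 14 mm above the table). The point lies on the tray's floor, 5 mm above the table; x, y along the tray, z up. Bottle tray: inside 58 (x) by 104 (y) mm; one bottle stands in its +y half, the -y half is free, with 8 mm or more to spare on each side of a bottle. The tray's middle is 23 mm to +y of this point.
- tray_jar_gap (a point): Free place in a fixed low dark wooden tray, told by what stands in it (row along y; walls 5 mm, rim 14 mm above the table). The point lies on the tray's floor, 5 mm above the table; x, y along the tray, z up. Jar tray: inside 70 (x) by 130 (y) mm; one jar stands in its +y half, the -y half is free, with 8 mm or more to spare on each side of a jar. The tray's middle is 30 mm to +y of this point.
- tray_tin_gap (a point): Free place in a fixed low dark wooden tray, told by what stands in it (row along y; walls 5 mm, rim 14 mm above the table). The point lies on the tray's floor, 5 mm above the table; x, y along the tray, z up. Tin tray: inside 66 (x) by 116 (y) mm, this point at its middle; a tin stands at each end, and between them is a gap 46 mm wide (y) for a tin of 32, thin side along the row, like its neighbours.
- bottle_kept_mid (a point): The bottle already in the bottle tray, same as the stray one (white squeeze bottle with a paper label: upright cylinder 42 dia, 70 high, then a shoulder to a thin grey cap (20 dia); 96 high in all), 52 mm to +y of the free place. Point on its axis, 45 above its underside. Loose: leave it standing.
- jar_kept_mid (a point): The jar already in the jar tray, same as the stray one (squat white jar with a black screw lid of the same width: upright cylinder 54 dia, 60 high), 66 mm to +y of the free place. Point on its axis, 30 above its underside. Loose: leave it standing.
- tin_left_mid (a point): The tin at the +y end of the tin tray, same as the stray one, 39 mm to +y of the middle of the gap. Point at the middle of its body, 35 above its underside; axes as the tray's. Loose: leave it standing.
- tin_right_mid (a point): The tin at the -y end of the tin tray, same as the stray one, 39 mm to -y of the middle of the gap. Point at the middle of its body, 35 above its underside; axes as the tray's. Loose: leave it standing.
Mind the look-alikes: they are no part of the job. Leave any green look-alike of the part that bears tin_right_mid alone. What is shaped like the part that bears stray_jar_mid but purple is not meant.

How it is judged:
By the outcome, as a careful person would: the job done as asked, in the order asked, and still so for the second after the job is handed in, with the robot touching nothing.
It also fails if it takes over 88 s, if anything falls off the work surface, if the arm or the gripper's body presses on something with over 40 N, if the wrist force passes 120 N, or if a joint passes its speed limit or range.

### The arm

A 6-joint arm with a two-finger parallel gripper is mounted at the origin on the work surface. World frame = base frame: x ahead of the robot, y to its left, z up, the work surface at z = 0. Lengths are in m, angles in rad, forces in N, time in s.
With the tool pointing down it reaches from about 0.4 to 0.825 m from the base axis. Payload 7 kg.
Tool frame: the origin (TCP) lies midway between the tips of the shut fingers; the grasp point (between the pads) lies ctrl.grip_depth behind it (ctrl.grip_depth is the distance from the TCP to the grasp point, in m); z points along the fingers, y is the line along which they close (so a half turn about z gives the same grasp; the last joint's range is limited). The gripper opens to 88 mm and grips with 3 to 60 N. Pads are 19 mm wide; open, the fingers measure 130 mm over their backs; the gripper's body (78 mm by 193 mm) begins 47 mm behind the grasp point.
Start: joints at [-1.025, 0.359, 0.012, 0, -1.224, -0.288], TCP at [0.172, -0.653, 0.227] pointing down, gripper open.
Joint ranges: [-3.07, 3.07], [-1.43, 2.12], [-1.02, 1.25], [-3.03, 1.67], [-3.05, -0], [-3.03, 3.03]. Speed limits (rad/s): [2.39, 2.39, 3.01, 3.14, 3.14, 3.14].

### API

Orientations are given as a unit quaternion [w, x, y, z].
In Python, from cell import monitor, viewer, ctrl gives the robot as it stands.
- The arm moves only by the tool arm_command, never from a script. Its arguments are lists of equal length, an entry for each row: "linear": the shift along the world's x, y, z normalised to -1 to 1, where 1 is 0.2 m, a list of three; "twist": the turn, a rotation vector about the world's x, y, z normalised to -1 to 1, where 1 is 60 degrees, a list of three. A call has 1 to 20 rows; each row is the pose to reach, as a shift and turn from the pose commanded when the call began; what a row does not reach only later rows make up. A row lasts 1/8 s, in which the tool goes at most 62.5 mm and 10.7 degrees, less where a joint would pass 70% of its speed; a pose out of reach is approached as far as the arm can. A call with a number of a shift or a turn outside -1 to 1 is refused whole. A call with a gripper value outside its range is refused whole. "claw" is the opening, from 0 (shut) to 1 (fully open), set as the call begins (left out, the last holds). The fingers move at their own pace and stop on an object; "force" is the grip in N (left out, the last holds). Time passes only in rows, so rows that repeat a pose let the fingers close. It gives the time, the measured TCP pose, the force, the opening and the grip force at its end, in the units of the state.
- monitor.read_state(): the state, without advancing time (a new reading comes with each control period).
- viewer.capture(name): name is "side" or "top"; returns a dict with "pixels" (480x640x3 uint8, red, green, blue), "z_map" (480x640 float32, m along the optical axis (not along the pixel's ray), 0 where there is no reading), "camera_matrix" (3x3 intrinsics, pixels), "R" (3x3) and "t" (3): a world point X has camera coordinates R X + t. Camera axes: x right, y down, z forward; pixel columns grow to the right and rows downward; lengths in m; the calibration is good to about 2 mm. A picture is of the moment at which its call begins.
- ctrl.job_done(): hands the job in; it is judged then, once.
The state is a dict: "clock": time; "qpos": joint angles; "joint_velocities": joint speeds; "joint_torque": joint torques, N m; "eef_pos": TCP position; "tcp_rot": TCP orientation; "contact_force": force on the tool from outside, world axes, zero at the start; "moment": the same for the moment, N m; "opening": finger opening in m; "finger_force": force on a finger pad.
Only numpy, scipy, OpenCV 4.12 (cv2) and the standard library are available. Lean on these libraries where they do the work, as an engineer would, in place of code of your own. Each camera call takes 0.05 s, during which the arm holds its last target. There are 200 camera calls.

## Working session

There is one attempt and no reset: what is moved stays moved. The work goes in short steps, Python scripts to look and compute and a tool call to move; the robot and the scene stay as the last step left them, time stands still between calls to the robot, and variables do not carry over. Pictures are saved under pics/ and viewed, at most 14 in all, crops included, and the job is handed in when it is done.

Besides the shell and the picture viewer there is one more tool, called after ">>>" in YAML: its name, and indented under it one key for each argument. arm_command: Moves the arm, as the interface text tells. Its arguments: {"type":"object","properties":{"linear":{"type":"array"},"twist":{"type":"array"},"claw":{"type":"number"},"force":{"type":"number"}},"required":["linear","twist"]}

```bash
mkdir -p pics; cat > h.py <<'E'
import numpy as np,cv2
from cell import monitor,viewer,ctrl
def cap(n,save=None):
    d=viewer.capture(n)
    if save: cv2.imwrite(f'pics/{save}.png',d['pixels'][:,:,::-1])
    K,R,t=d['camera_matrix'],np.array(d['R']),np.array(d['t'])
    v,u=np.mgrid[:480,:640]; z=d['z_map']
    c=np.stack([(u-K[0][2])*z/K[0][0],(v-K[1][2])*z/K[1][1],z],-1)
    P=(c-t)@R; P[z==0]=np.nan
    return d,P
E
python3 - <<'E'
from h import *
for n in('top','side'):
    d,P=cap(n,n+'0'); np.savez(n+'0.npz',P=P,rgb=d['pixels'])
    R,t=np.array(d['R']),np.array(d['t']);print(n,-R.T@t,R[2],d['camera_matrix'][0])
print(monitor.read_state(),ctrl.grip_depth)
E
```

```text
top [0.3943762  0.01325465 0.95303061] [ 0.17277548 -0.00458216 -0.98495058] [446.25618242   0.         318.19578028]
side [0.32467849 0.89511038 0.71381503] [ 0.18674429 -0.79179412 -0.58153988] [555.48272591   0.         308.98596027]
{'clock': 0.1, 'qpos': array([-1.02492853e+00,  3.59338732e-01,  1.11435235e-02, -2.95288745e-04,
       -1.22413098e+00, -2.88132523e-01]), 'joint_velocities': array([ 0.00102835, -0.00252689, -0.00028839,  0.0014055 ,  0.00170193,
       -0.0012009 ]), 'joint_torque': array([ 3.52839052e-04, -5.84161198e+01,  2.93753529e+01,  7.01560244e+00,
        1.02002715e-02, -4.28819783e-05]), 'eef_pos': array([ 0.17192291, -0.65227212,  0.22570058]), 'tcp_rot': array([-1.82885354e-04, -1.28461359e-01,  9.91714210e-01,  7.55608762e-04]), 'contact_force': array([-0.27238652, -0.01700863, -1.13500272]), 'moment': array([ 0.02453426,  0.03049575, -0.05963053]), 'finger_force': 0.0, 'opening': 0.08793648308500904} 0.0188
```

View pics/top0.png

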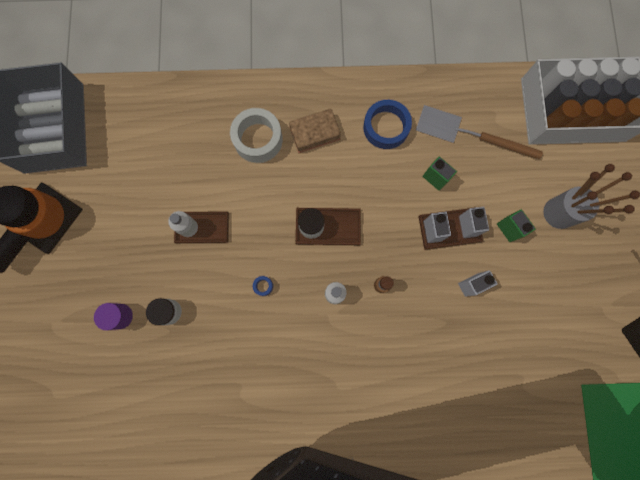

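View pics/side0.png

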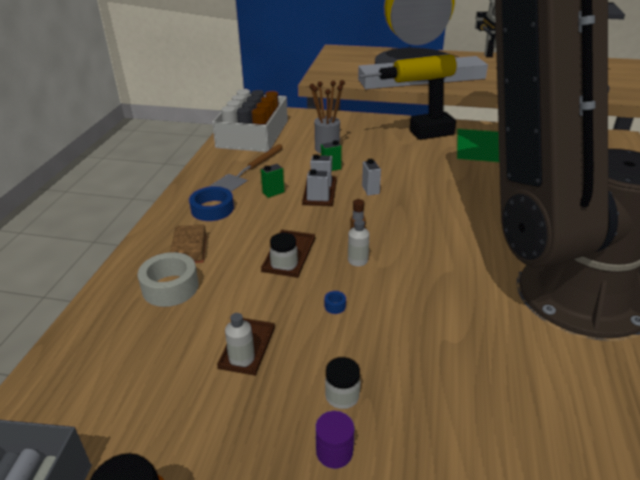

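The top view shows these candidates:
- **Bottle:** white stray at (336,293), brown look-alike at (385,284), and the kept one at (183,224).
- **Jar:** white with black lid at (162,312), purple look-alike at (113,316), and the kept one at (311,222).
- **Tin:** bare metal at (479,284), green look-alikes at (440,173) and (516,225), and the kept ones at (437,226) and (473,221).

I choose (336,293), (162,312) and (479,284), and check them in a crop while measuring.

```bash
python3 - <<'E'
from h import *
f=np.load('top0.npz');P=f['P'];rgb=f['rgb']
cv2.imwrite('pics/crop.png',cv2.resize(rgb[150:340,90:545,::-1],None,fx=1.75,fy=1.75,interpolation=cv2.INTER_CUBIC))
def roi(u0,v0,u1,v1,lo,hi):
    Q=P[v0:v1,u0:u1]; C=rgb[v0:v1,u0:u1].astype(int); m=(Q[...,2]>lo)&(Q[...,2]<hi); return Q[m],C[m]
def rect(n,*a):
    q,_=roi(*a); r=cv2.minAreaRect((q[:,:2]*1000).astype(np.float32)); c,rr=cv2.minEnclosingCircle((q[:,:2]*1000).astype(np.float32))
    print(n,len(q),'rect',np.round(r[0],1),np.round(r[1],1),round(r[2],1),'circ',np.round(c,1),round(rr,1),'zmed',np.median(q[:,2]).round(4),'mean',q[:,:2].mean(0).round(4))
rect('table',200,350,300,380,-.05,.05)
rect('sbottle cap',315,270,360,312,.088,.11); rect('kbottle cap',160,200,205,245,.088,.11)
rect('sbottle all',315,270,360,312,.03,.11); rect('kbottle all',160,200,205,245,.03,.11)
rect('sjar top',138,290,188,335,.055,.068); rect('kjar top',292,200,332,245,.055,.068)
rect('stin top',455,262,502,302,.064,.0745); rect('L',420,205,455,245,.064,.0745);rect('R',456,200,492,243,.064,.0745)
rect('stin sp',455,262,502,302,.0755,.09); rect('L',420,205,455,245,.0755,.09);rect('R',456,200,492,243,.0755,.09)
for n,a in dict(bt=(160,195,245,255),jt=(280,195,375,258),tt=(408,198,496,258)).items():
    q,c=roi(*a,.009,.019); s=c.sum(1)<230; q=q[s]
    r=cv2.minAreaRect((q[:,:2]*1000).astype(np.float32)); print(n,len(q),np.round(r[0],1),np.round(r[1],1),round(r[2],1))
E
```

```text
table 2987 rect [298.6 158.8] [206.   58.9] 88.3 circ [299.  158.5] 106.7 zmed -0.0002 mean [0.2986 0.1584]
sbottle cap 85 rect [437.4 -22.6] [17.2 19.1] 87.7 circ [437.4 -22.1] 9.8 zmed 0.0953 mean [ 0.4373 -0.0222]
kbottle cap 102 rect [589.1 288.7] [19.5 18.4] 5.5 circ [589.2 289.1] 10.1 zmed 0.1002 mean [0.5884 0.288 ]
sbottle all 366 rect [436.8 -21.8] [41.1 39.1] 88.2 circ [437.2 -21.8] 20.9 zmed 0.0747 mean [ 0.4362 -0.0211]
kbottle all 478 rect [588.6 287.9] [41.4 40.2] 6.4 circ [588.7 288.7] 21.9 zmed 0.0779 mean [0.5844 0.2825]
sjar top 599 rect [410.2 327.1] [53.6 50.8] 88.6 circ [410.5 327. ] 27.2 zmed 0.0601 mean [0.4103 0.3267]
kjar top 535 rect [584.2  23.8] [51.  53.5] 88.4 circ [584.4  23. ] 27.1 zmed 0.0647 mean [0.5837 0.023 ]
stin top 352 rect [ 448.7 -312.8] [31.8 50.6] 24.0 circ [ 448.  -312.9] 28.3 zmed 0.0705 mean [ 0.4472 -0.3088]
L 114 rect [ 566.6 -237.9] [50.2 32.1] 5.6 circ [ 566.6 -238.1] 28.5 zmed 0.0731 mean [ 0.5629 -0.2348]
R 136 rect [ 575.3 -315.4] [50.6 33.1] 5.7 circ [ 575.4 -316. ] 28.7 zmed 0.0728 mean [ 0.5719 -0.31  ]
stin sp 61 rect [ 453.8 -323.9] [16.1 16.3] 43.1 circ [ 453.7 -324. ] 8.9 zmed 0.0778 mean [ 0.4539 -0.3243]
L 230 rect [ 566.2 -237.7] [48.9 30.6] 5.9 circ [ 565.3 -236.3] 26.2 zmed 0.0774 mean [ 0.5664 -0.237 ]
R 222 rect [ 574.8 -315.3] [48.7 30. ] 6.1 circ [ 574.1 -312.6] 25.6 zmed 0.0774 mean [ 0.5757 -0.3145]
bt 323 [588.3 260.1] [113.9  67.8] 88.7
jt 446 [583.2 -12.6] [138.5  80.7] 87.5
tt 331 [ 570.8 -277. ] [ 76.3 126.8] 6.3
```

View pics/crop.png

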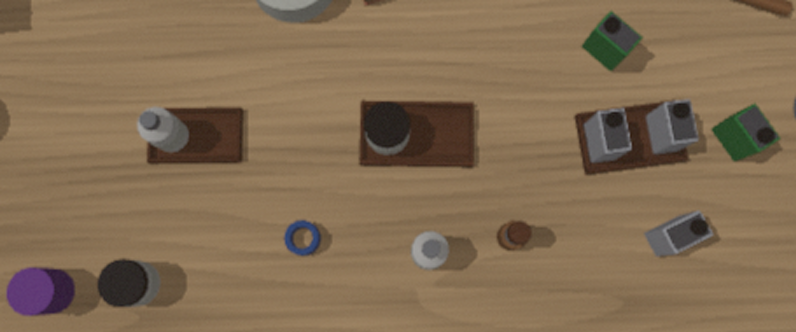

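The crop confirms all three: white bottle, white/black-lidded jar and bare-metal tin. The purple jar, brown bottle and green tins stay out. All the gaps are consistent with tray and neighbour measurements:
- **Bottle gap:** (0.5877, 0.2370)
- **Jar gap:** (0.5816, -0.0426)
- **Tin gap:** (0.5709, -0.2770), yaw 6°

Order: bottle, jar, tin.

>>> arm_command:
  linear:
    - [0.3, 0.3, 0]
    - [0.6, 0.6, 0]
    - [0.9, 0.9, 0]
    - [1, 1, 0]
    - [1, 1, 0]
    - [1, 1, 0]
    - [1, 1, 0]
  twist:
    - [0, 0, 0.17]
    - [0, 0, 0.34]
    - [0, 0, 0.51]
    - [0, 0, 0.68]
    - [0, 0, 0.85]
    - [0, 0, 1]
    - [0, 0, 1]
  claw: 1

```text
clock: 0.98
eef_pos: [0.3723, -0.4521, 0.2263]
tcp_rot: [-0.0, -0.607, 0.795, 0.0]
contact_force: [-0.3, 0.1, 0.2]
opening: 0.0877
finger_force: 0.0
```

>>> arm_command:
  linear:
    - [0.15, 0.25, 0]
    - [0.3, 0.5, 0]
    - [0.45, 0.75, 0]
    - [0.6, 1, 0]
    - [0.6, 1, 0]
  twist:
    - [0, 0, 0.12]
    - [0, 0, 0.25]
    - [0, 0, 0.25]
    - [0, 0, 0.25]
    - [0, 0, 0.25]

```text
clock: 1.6
eef_pos: [0.4935, -0.2503, 0.2264]
tcp_rot: [0.0, -0.705, 0.709, 0.0]
contact_force: [-0.6, -0.2, 0.5]
opening: 0.0876
finger_force: 0.0
```

>>> arm_command:
  linear:
    - [-0.07, 0.25, 0]
    - [-0.14, 0.5, 0]
    - [-0.2, 0.75, 0]
    - [-0.27, 1, 0]
    - [-0.27, 1, 0]
    - [-0.27, 1, 0]
    - [-0.27, 1, 0]
  twist:
    - [0, 0, 0]
    - [0, 0, 0]
    - [0, 0, 0]
    - [0, 0, 0]
    - [0, 0, 0]
    - [0, 0, 0]
    - [0, 0, 0]

```text
clock: 2.48
eef_pos: [0.4381, -0.0539, 0.2264]
tcp_rot: [-0.0, -0.705, 0.71, 0.0]
contact_force: [0.3, 0.2, -0.2]
opening: 0.0876
finger_force: 0.0
```

>>> arm_command:
  linear:
    - [0, 0.16, 0]
    - [0, 0.16, -0.1]
    - [0, 0.16, -0.25]
    - [0, 0.16, -0.4]
    - [0, 0.16, -0.55]
    - [0, 0.16, -0.7]
    - [0, 0.16, -0.8]
    - [0, 0.16, -0.9]
    - [0, 0.16, -0.94]
    - [0, 0.16, -0.94]
    - [0, 0.16, -0.94]
  twist:
    - [0, 0, 0]
    - [0, 0, 0]
    - [0, 0, 0]
    - [0, 0, 0]
    - [0, 0, 0]
    - [0, 0, 0]
    - [0, 0, 0]
    - [0, 0, 0]
    - [0, 0, 0]
    - [0, 0, 0]
    - [0, 0, 0]

```text
clock: 3.85
eef_pos: [0.4386, -0.0208, 0.0391]
tcp_rot: [0.0, -0.705, 0.709, -0.0]
contact_force: [0.6, 0.4, -1.1]
opening: 0.0874
finger_force: 0.0
```

>>> arm_command:
  linear:
    - [0, 0, 0]
    - [0, 0, 0]
    - [0, 0, 0]
    - [0, 0, 0]
    - [0, 0, 0]
    - [0, 0, 0]
    - [0, 0, 0]
    - [0, 0, 0]
  twist:
    - [0, 0, 0]
    - [0, 0, 0]
    - [0, 0, 0]
    - [0, 0, 0]
    - [0, 0, 0]
    - [0, 0, 0]
    - [0, 0, 0]
    - [0, 0, 0]
  claw: 0.3
  force: 15

```text
clock: 4.85
eef_pos: [0.438, -0.0207, 0.0385]
tcp_rot: [-0.0, -0.706, 0.709, 0.0]
contact_force: [-0.5, -0.4, 1.7]
opening: 0.0416
finger_force: 15.0
```

>>> arm_command:
  linear:
    - [0, 0, 0.05]
    - [0, 0, 0.15]
    - [0, 0, 0.3]
    - [0, 0, 0.45]
    - [0, 0, 0.55]
    - [0, 0, 0.62]
    - [0, 0, 0.65]
    - [0, 0, 0.65]
  twist:
    - [0, 0, 0]
    - [0, 0, 0]
    - [0, 0, 0]
    - [0, 0, 0]
    - [0, 0, 0]
    - [0, 0, 0]
    - [0, 0, 0]
    - [0, 0, 0]

```text
clock: 5.85
eef_pos: [0.4379, -0.0207, 0.1685]
tcp_rot: [-0.0, -0.706, 0.709, 0.0]
contact_force: [-1.1, -0.4, -2.3]
opening: 0.0417
finger_force: 15.0
```

>>> arm_command:
  linear:
    - [0.04, 0.05, 0]
    - [0.11, 0.15, 0]
    - [0.22, 0.3, 0]
    - [0.33, 0.45, 0]
    - [0.45, 0.6, 0]
    - [0.56, 0.75, 0]
    - [0.66, 0.88, 0]
    - [0.72, 0.96, 0]
    - [0.75, 1, 0]
    - [0.75, 1, 0]
  twist:
    - [0, 0, 0]
    - [0, 0, 0]
    - [0, 0, 0]
    - [0, 0, 0]
    - [0, 0, 0]
    - [0, 0, 0]
    - [0, 0, 0]
    - [0, 0, 0]
    - [0, 0, 0]
    - [0, 0, 0]

```text
clock: 7.1
eef_pos: [0.5879, 0.1796, 0.168]
tcp_rot: [-0.0, -0.706, 0.708, 0.0]
contact_force: [0.4, 0.1, -3.2]
opening: 0.0417
finger_force: 15.0
```

>>> arm_command:
  linear:
    - [0, 0.07, 0]
    - [0, 0.17, 0]
    - [0, 0.26, 0]
    - [0, 0.3, 0]
    - [0, 0.3, 0]
    - [0, 0.3, 0]
    - [0, 0.3, 0]
  twist:
    - [0, 0, 0]
    - [0, 0, 0]
    - [0, 0, 0]
    - [0, 0, 0]
    - [0, 0, 0]
    - [0, 0, 0]
    - [0, 0, 0]

```text
clock: 7.98
eef_pos: [0.588, 0.2388, 0.1686]
tcp_rot: [-0.0, -0.706, 0.709, 0.0]
contact_force: [0.4, 0.4, -2.7]
opening: 0.0418
finger_force: 15.0
```

```bash
python3 - <<'E'
from h import *
d,P=cap('side','side1'); print(monitor.read_state()['eef_pos'])
E
```

```text
[0.58810088 0.23885471 0.1686311 ]
```

View pics/side1.png

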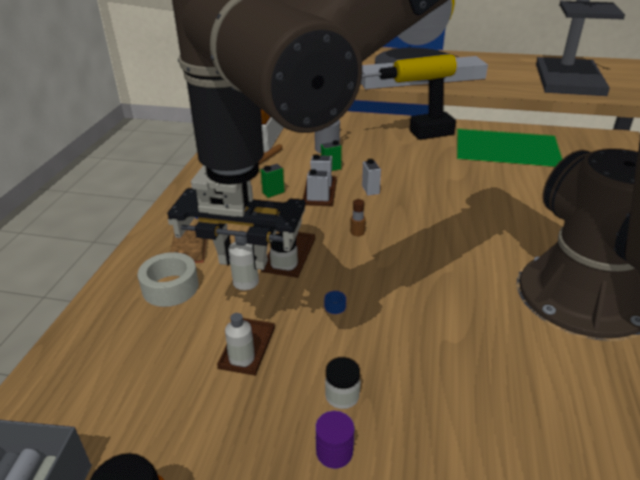

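The bottle is held upright at (244,265) above the free half of its tray, and the kept bottle stands clear at (240,340). I lower it.

>>> arm_command:
  linear:
    - [0, 0, -0.05]
    - [0, 0, -0.15]
    - [0, 0, -0.3]
    - [0, 0, -0.43]
    - [0, 0, -0.53]
    - [0, 0, -0.58]
    - [0, 0, -0.6]
    - [0, 0, -0.61]
    - [0, 0, -0.62]
    - [0, 0, -0.625]
    - [0, 0, -0.625]
    - [0, 0, -0.625]
  twist:
    - [0, 0, 0]
    - [0, 0, 0]
    - [0, 0, 0]
    - [0, 0, 0]
    - [0, 0, 0]
    - [0, 0, 0]
    - [0, 0, 0]
    - [0, 0, 0]
    - [0, 0, 0]
    - [0, 0, 0]
    - [0, 0, 0]
    - [0, 0, 0]

```text
clock: 9.52
eef_pos: [0.5881, 0.2394, 0.0438]
tcp_rot: [0.0, -0.706, 0.709, -0.0]
contact_force: [0.5, -0.6, -2.0]
opening: 0.0417
finger_force: 15.0
```

>>> arm_command:
  linear:
    - [0, 0, -0.003]
    - [0, 0, -0.005]
    - [0, 0, -0.005]
    - [0, 0, -0.005]
  twist:
    - [0, 0, 0]
    - [0, 0, 0]
    - [0, 0, 0]
    - [0, 0, 0]

```text
clock: 10.02
eef_pos: [0.5882, 0.2394, 0.0436]
tcp_rot: [0.0, -0.706, 0.708, -0.0]
contact_force: [-3.9, -0.5, 5.5]
opening: 0.0419
finger_force: 15.0
```

>>> arm_command:
  linear:
    - [0, 0, 0]
    - [0, 0, 0]
    - [0, 0, 0]
    - [0, 0, 0]
    - [0, 0, 0]
  twist:
    - [0, 0, 0]
    - [0, 0, 0]
    - [0, 0, 0]
    - [0, 0, 0]
    - [0, 0, 0]
  claw: 0.9

```text
clock: 10.65
eef_pos: [0.5881, 0.2393, 0.0425]
tcp_rot: [-0.0, -0.706, 0.709, 0.0]
contact_force: [-0.6, -0.3, 0.2]
opening: 0.0784
finger_force: 0.0
```

>>> arm_command:
  linear:
    - [0, 0, 0.05]
    - [0, 0, 0.2]
    - [0, 0, 0.4]
    - [0, 0, 0.6]
    - [0, 0, 0.75]
    - [0, 0, 0.75]
  twist:
    - [0, 0, 0]
    - [0, 0, 0]
    - [0, 0, 0]
    - [0, 0, 0]
    - [0, 0, 0]
    - [0, 0, 0]

```text
clock: 11.4
eef_pos: [0.5895, 0.2401, 0.1966]
tcp_rot: [0.003, -0.706, 0.708, -0.001]
contact_force: [0.1, -0.2, -1.3]
opening: 0.0789
finger_force: 0.0
```

>>> arm_command:
  linear:
    - [-0.2, 0.1, 0]
    - [-0.4, 0.2, 0]
    - [-0.6, 0.3, 0]
    - [-0.8, 0.4, 0]
    - [-0.88, 0.44, 0]
    - [-0.88, 0.44, 0]
    - [-0.88, 0.44, 0]
    - [-0.88, 0.44, 0]
  twist:
    - [0, 0, 0]
    - [0, 0, 0]
    - [0, 0, 0]
    - [0, 0, 0]
    - [0, 0, 0]
    - [0, 0, 0]
    - [0, 0, 0]
    - [0, 0, 0]
  claw: 1

```text
clock: 12.4
eef_pos: [0.4128, 0.3269, 0.1923]
tcp_rot: [-0.0, -0.705, 0.709, -0.0]
contact_force: [-0.8, -0.2, 0.2]
opening: 0.0876
finger_force: 0.0
```

```bash
python3 - <<'E'
from h import *
d,P=cap('side','side2'); d,P=cap('top','top2')
def pc(n,u0,v0,u1,v1,lo,hi):
    Q=P[v0:v1,u0:u1];q=Q[(Q[...,2]>lo)&(Q[...,2]<hi)]
    if len(q): print(n,len(q),cv2.minEnclosingCircle((q[:,:2]*1000).astype(np.float32)),q[:,2].max())
pc('kept cap',160,195,205,245,.09,.11);pc('new cap',205,195,250,245,.09,.11)
print(monitor.read_state()['eef_pos'])
E
```

```text
kept cap 176 ((588.0382080078125, 264.5593566894531), 33.64662551879883) 0.105726752871728
new cap 15 ((586.1109619140625, 230.43280029296875), 5.999694347381592) 0.10499417118525305
[0.41266367 0.32684629 0.19230129]
```

View pics/side2.png

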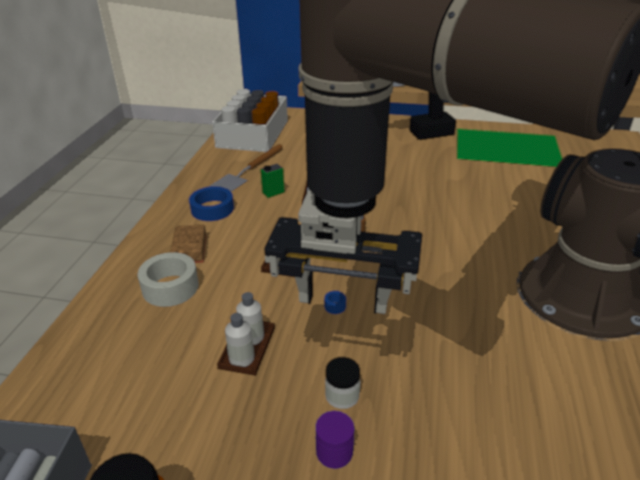

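Both bottles stand upright in their tray at (240,340) and (250,318). The gripper is now above the jar at (342,382).

>>> arm_command:
  linear:
    - [-0.01, 0, -0.08]
    - [-0.01, 0, -0.22]
    - [-0.01, 0, -0.4]
    - [-0.01, 0, -0.55]
    - [-0.01, 0, -0.7]
    - [-0.01, 0, -0.8]
    - [-0.01, 0, -0.86]
    - [-0.01, 0, -0.88]
    - [-0.01, 0, -0.88]
    - [-0.01, 0, -0.88]
  twist:
    - [0, 0, 0]
    - [0, 0, 0]
    - [0, 0, 0]
    - [0, 0, 0]
    - [0, 0, 0]
    - [0, 0, 0]
    - [0, 0, 0]
    - [0, 0, 0]
    - [0, 0, 0]
    - [0, 0, 0]

```text
clock: 13.75
eef_pos: [0.4104, 0.3278, 0.0173]
tcp_rot: [0.001, -0.706, 0.708, 0.0]
contact_force: [-0.9, 0.2, 1.6]
opening: 0.0878
finger_force: 0.0
```

>>> arm_command:
  linear:
    - [0, 0, 0]
    - [0, 0, 0]
    - [0, 0, 0]
    - [0, 0, 0]
    - [0, 0, 0]
    - [0, 0, 0]
    - [0, 0, 0]
    - [0, 0, 0]
  twist:
    - [0, 0, 0]
    - [0, 0, 0]
    - [0, 0, 0]
    - [0, 0, 0]
    - [0, 0, 0]
    - [0, 0, 0]
    - [0, 0, 0]
    - [0, 0, 0]
  claw: 0.4
  force: 15

```text
clock: 14.75
eef_pos: [0.4101, 0.3274, 0.0166]
tcp_rot: [0.0, -0.706, 0.708, 0.0]
contact_force: [-0.5, -0.6, 3.0]
opening: 0.0538
finger_force: 15.0
```

>>> arm_command:
  linear:
    - [0, 0, 0.05]
    - [0, 0, 0.15]
    - [0, 0, 0.3]
    - [0, 0, 0.45]
    - [0, 0, 0.6]
    - [0, 0, 0.72]
    - [0, 0, 0.79]
    - [0, 0, 0.8]
    - [0, 0, 0.8]
  twist:
    - [0, 0, 0]
    - [0, 0, 0]
    - [0, 0, 0]
    - [0, 0, 0]
    - [0, 0, 0]
    - [0, 0, 0]
    - [0, 0, 0]
    - [0, 0, 0]
    - [0, 0, 0]

```text
clock: 15.88
eef_pos: [0.4097, 0.3269, 0.1758]
tcp_rot: [-0.001, -0.706, 0.709, 0.0]
contact_force: [0.3, 0.9, -1.4]
opening: 0.0538
finger_force: 15.0
```

>>> arm_command:
  linear:
    - [0.03, -0.06, 0]
    - [0.08, -0.17, 0]
    - [0.15, -0.33, 0]
    - [0.22, -0.48, 0]
    - [0.3, -0.64, 0]
    - [0.37, -0.79, 0]
    - [0.43, -0.92, 0]
  twist:
    - [0, 0, 0]
    - [0, 0, 0]
    - [0, 0, 0]
    - [0, 0, 0]
    - [0, 0, 0]
    - [0, 0, 0]
    - [0, 0, 0]

```text
clock: 16.75
eef_pos: [0.4961, 0.1413, 0.1757]
tcp_rot: [-0.001, -0.705, 0.709, 0.0]
contact_force: [0.4, 0.7, -1.4]
opening: 0.0534
finger_force: 15.0
```

>>> arm_command:
  linear:
    - [0.07, -0.15, 0]
    - [0.15, -0.32, 0]
    - [0.22, -0.48, 0]
    - [0.3, -0.64, 0]
    - [0.37, -0.79, 0]
    - [0.42, -0.89, 0]
    - [0.43, -0.92, 0]
    - [0.43, -0.92, 0]
    - [0.43, -0.92, 0]
    - [0.43, -0.92, 0]
  twist:
    - [0, 0, 0]
    - [0, 0, 0]
    - [0, 0, 0]
    - [0, 0, 0]
    - [0, 0, 0]
    - [0, 0, 0]
    - [0, 0, 0]
    - [0, 0, 0]
    - [0, 0, 0]
    - [0, 0, 0]

```text
clock: 18.0
eef_pos: [0.5819, -0.04, 0.1767]
tcp_rot: [0.0, -0.706, 0.708, -0.0]
contact_force: [-1.0, 0.4, -2.1]
opening: 0.0538
finger_force: 15.0
```

>>> arm_command:
  linear:
    - [0, -0.013, -0.05]
    - [0, -0.013, -0.15]
    - [0, -0.013, -0.3]
    - [0, -0.013, -0.45]
    - [0, -0.013, -0.58]
    - [0, -0.013, -0.67]
    - [0, -0.013, -0.73]
    - [0, -0.013, -0.755]
    - [0, -0.013, -0.765]
    - [0, -0.013, -0.77]
    - [0, -0.013, -0.775]
    - [0, -0.013, -0.775]
  twist:
    - [0, 0, 0]
    - [0, 0, 0]
    - [0, 0, 0]
    - [0, 0, 0]
    - [0, 0, 0]
    - [0, 0, 0]
    - [0, 0, 0]
    - [0, 0, 0]
    - [0, 0, 0]
    - [0, 0, 0]
    - [0, 0, 0]
    - [0, 0, 0]

```text
clock: 19.5
eef_pos: [0.5822, -0.0433, 0.0219]
tcp_rot: [0.0, -0.706, 0.709, -0.0]
contact_force: [0.3, -1.3, -1.8]
opening: 0.0539
finger_force: 15.0
```

>>> arm_command:
  linear:
    - [0, 0, -0.002]
    - [0, 0, -0.004]
    - [0, 0, -0.004]
    - [0, 0, -0.004]
  twist:
    - [0, 0, 0]
    - [0, 0, 0]
    - [0, 0, 0]
    - [0, 0, 0]

```text
clock: 20.0
eef_pos: [0.5822, -0.0433, 0.0216]
tcp_rot: [0.0, -0.706, 0.708, -0.0]
contact_force: [-3.0, 2.1, 6.7]
opening: 0.054
finger_force: 15.0
```

>>> arm_command:
  linear:
    - [0, 0, 0]
    - [0, 0, 0]
    - [0, 0, 0]
    - [0, 0, 0]
    - [0, 0, 0]
  twist:
    - [0, 0, 0]
    - [0, 0, 0]
    - [0, 0, 0]
    - [0, 0, 0]
    - [0, 0, 0]
  claw: 0.95

```text
clock: 20.62
eef_pos: [0.5821, -0.0433, 0.0207]
tcp_rot: [-0.0, -0.706, 0.709, 0.0]
contact_force: [0.2, -0.4, -0.5]
opening: 0.0828
finger_force: 0.0
```

>>> arm_command:
  linear:
    - [0, 0, 0.05]
    - [0, 0, 0.2]
    - [0, 0, 0.4]
    - [0, 0, 0.6]
    - [0, 0, 0.8]
    - [0, 0, 0.85]
    - [0, 0, 0.85]
  twist:
    - [0, 0, 0]
    - [0, 0, 0]
    - [0, 0, 0]
    - [0, 0, 0]
    - [0, 0, 0]
    - [0, 0, 0]
    - [0, 0, 0]

```text
clock: 21.5
eef_pos: [0.5822, -0.0432, 0.1917]
tcp_rot: [0.001, -0.706, 0.709, -0.0]
contact_force: [0.2, -0.3, -1.2]
opening: 0.0832
finger_force: 0.0
```

>>> arm_command:
  linear:
    - [-0.1, -0.2, 0]
    - [-0.25, -0.4, 0]
    - [-0.4, -0.6, 0]
    - [-0.5, -0.8, 0]
    - [-0.6, -1, 0]
    - [-0.67, -1, 0]
    - [-0.67, -1, 0]
    - [-0.67, -1, 0]
  twist:
    - [0, 0, -0.15]
    - [0, 0, -0.3]
    - [0, 0, -0.45]
    - [0, 0, -0.6]
    - [0, 0, -0.75]
    - [0, 0, -0.9]
    - [0, 0, -1]
    - [0, 0, -1]
  claw: 1

```text
clock: 22.5
eef_pos: [0.4472, -0.2433, 0.1896]
tcp_rot: [-0.001, -0.257, 0.966, 0.001]
contact_force: [0.2, 0.9, 0.1]
opening: 0.0877
finger_force: 0.0
```

>>> arm_command:
  linear:
    - [0, -0.15, 0]
    - [0, -0.3, 0]
    - [0, -0.35, 0]
    - [0, -0.35, 0]
    - [0, -0.35, 0]
    - [0, -0.35, 0]
  twist:
    - [0, 0, -0.05]
    - [0, 0, -0.093]
    - [0, 0, -0.093]
    - [0, 0, -0.093]
    - [0, 0, -0.093]
    - [0, 0, -0.093]

```text
clock: 23.25
eef_pos: [0.4482, -0.3126, 0.1909]
tcp_rot: [0.0, -0.21, 0.978, -0.0]
contact_force: [-0.2, -0.6, 1.0]
opening: 0.0874
finger_force: 0.0
```

```bash
python3 - <<'E'
from h import *
d,P=cap('side','side3')
s=monitor.read_state();print(s['eef_pos'],s['tcp_rot'],s['qpos']); q=s['tcp_rot'];a=np.degrees(np.arctan2(q[2],q[1]));print('close line',2*a-90)
E
```

```text
[ 0.44817844 -0.31266923  0.19090651] [ 1.35445419e-04 -2.10146958e-01  9.77669800e-01 -2.60282138e-05] [-2.50578589e-01  1.75034487e-01 -3.24927309e-01 -8.45933840e-05
 -1.07056886e+00 -8.96726627e-01]
close line 114.26192920485096
```

View pics/side3.png

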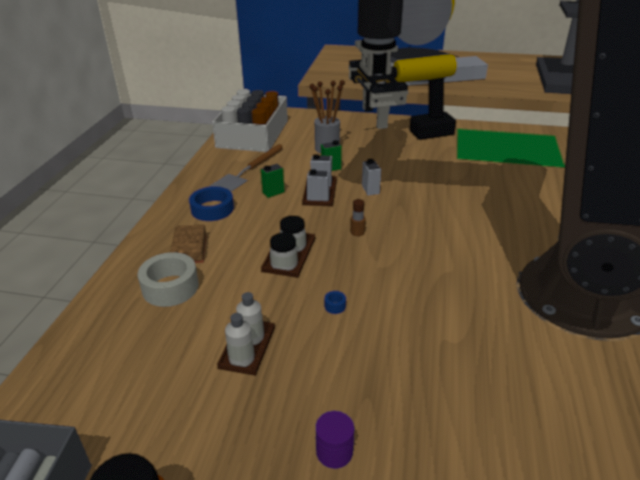

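Both jars stand in their tray at (284,252) and (292,234), and the gripper is lined up above the tin at (371,178).

>>> arm_command:
  linear:
    - [0, 0, -0.08]
    - [0, 0, -0.22]
    - [0, 0, -0.4]
    - [0, 0, -0.55]
    - [0, 0, -0.7]
    - [0, 0, -0.78]
    - [0, 0, -0.83]
    - [0, 0, -0.85]
    - [0, 0, -0.85]
    - [0, 0, -0.85]
  twist:
    - [0, 0, 0]
    - [0, 0, 0]
    - [0, 0, 0]
    - [0, 0, 0]
    - [0, 0, 0]
    - [0, 0, 0]
    - [0, 0, 0]
    - [0, 0, 0]
    - [0, 0, 0]
    - [0, 0, 0]

```text
clock: 24.55
eef_pos: [0.4486, -0.3135, 0.0215]
tcp_rot: [0.001, -0.21, 0.978, -0.0]
contact_force: [0.4, -0.0, -0.5]
opening: 0.0876
finger_force: 0.0
```

>>> arm_command:
  linear:
    - [0, 0, 0]
    - [0, 0, 0]
    - [0, 0, 0]
    - [0, 0, 0]
    - [0, 0, 0]
    - [0, 0, 0]
    - [0, 0, 0]
    - [0, 0, 0]
  twist:
    - [0, 0, 0]
    - [0, 0, 0]
    - [0, 0, 0]
    - [0, 0, 0]
    - [0, 0, 0]
    - [0, 0, 0]
    - [0, 0, 0]
    - [0, 0, 0]
  claw: 0.4
  force: 15

```text
clock: 25.55
eef_pos: [0.4481, -0.3133, 0.0208]
tcp_rot: [0.0, -0.21, 0.978, -0.0]
contact_force: [0.4, -1.1, 1.0]
opening: 0.0499
finger_force: 15.0
```

>>> arm_command:
  linear:
    - [0, 0, 0.05]
    - [0, 0, 0.15]
    - [0, 0, 0.3]
    - [0, 0, 0.45]
    - [0, 0, 0.6]
    - [0, 0, 0.72]
    - [0, 0, 0.79]
    - [0, 0, 0.8]
    - [0, 0, 0.8]
  twist:
    - [0, 0, 0]
    - [0, 0, 0]
    - [0, 0, 0]
    - [0, 0, 0]
    - [0, 0, 0]
    - [0, 0, 0]
    - [0, 0, 0]
    - [0, 0, 0]
    - [0, 0, 0]

```text
clock: 26.68
eef_pos: [0.4476, -0.313, 0.18]
tcp_rot: [-0.0, -0.209, 0.978, 0.0]
contact_force: [-0.4, -0.3, -2.0]
opening: 0.05
finger_force: 15.0
```

>>> arm_command:
  linear:
    - [0.05, 0.02, 0]
    - [0.13, 0.04, 0]
    - [0.22, 0.07, 0]
    - [0.32, 0.1, 0]
    - [0.42, 0.12, 0]
    - [0.5, 0.15, 0]
    - [0.56, 0.17, 0]
    - [0.6, 0.18, 0]
    - [0.62, 0.18, 0]
    - [0.62, 0.18, 0]
  twist:
    - [0, 0, 0.05]
    - [0, 0, 0.15]
    - [0, 0, 0.27]
    - [0, 0, 0.4]
    - [0, 0, 0.53]
    - [0, 0, 0.67]
    - [0, 0, 0.8]
    - [0, 0, 0.92]
    - [0, 0, 1]
    - [0, 0, 1]

```text
clock: 27.92
eef_pos: [0.5717, -0.2771, 0.1791]
tcp_rot: [-0.001, -0.67, 0.742, 0.001]
contact_force: [-0.5, -0.5, -1.7]
opening: 0.0498
finger_force: 15.0
```

>>> arm_command:
  linear:
    - [0, 0, 0]
    - [0, 0, 0]
    - [0, 0, 0]
    - [0, 0, 0]
    - [0, 0, 0]
    - [0, 0, 0]
  twist:
    - [0, 0, 0.08]
    - [0, 0, 0.16]
    - [0, 0, 0.198]
    - [0, 0, 0.198]
    - [0, 0, 0.198]
    - [0, 0, 0.198]

```text
clock: 28.68
eef_pos: [0.572, -0.2773, 0.1806]
tcp_rot: [0.0, 0.743, -0.669, -0.0]
contact_force: [0.2, 0.3, -2.1]
opening: 0.0502
finger_force: 15.0
```

```bash
python3 - <<'E'
from h import *
d,P=cap('side')
cv2.imwrite('pics/side4.png',cv2.resize(d['pixels'][80:260,220:460,::-1],None,fx=3,fy=3,interpolation=cv2.INTER_CUBIC))
s=monitor.read_state();print(s['eef_pos'],s['contact_force']); q=s['tcp_rot'];a=np.degrees(np.arctan2(q[2],q[1]));print('close line',2*a-90)
E
```

```text
[ 0.57198197 -0.27725235  0.18065381] [-0.25034545  0.39202714 -2.15013159]
close line -173.9711030587698
```

View pics/side4.png

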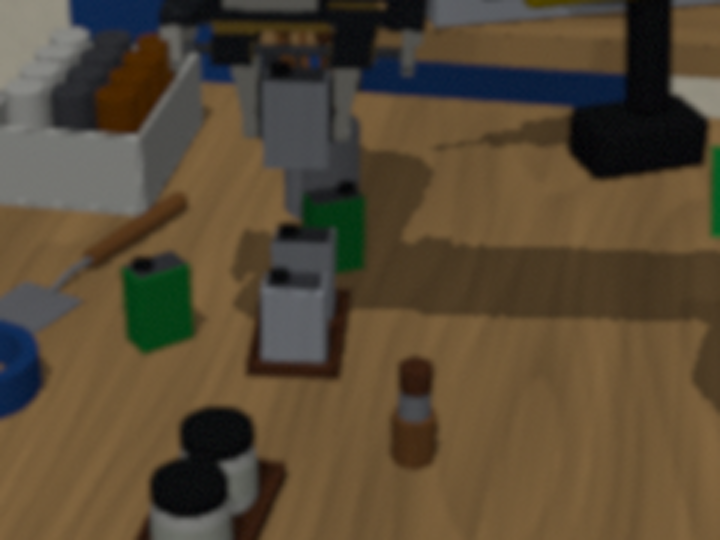

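The tin is held upright, square with its neighbours and with its spout on the same side (crop (295,110), above the tins at (295,310)). I lower it.

>>> arm_command:
  linear:
    - [-0.005, 0, -0.05]
    - [-0.005, 0, -0.15]
    - [-0.005, 0, -0.28]
    - [-0.005, 0, -0.4]
    - [-0.005, 0, -0.5]
    - [-0.005, 0, -0.6]
    - [-0.005, 0, -0.67]
    - [-0.005, 0, -0.72]
    - [-0.005, 0, -0.75]
    - [-0.005, 0, -0.765]
    - [-0.005, 0, -0.772]
    - [-0.005, 0, -0.774]
    - [-0.005, 0, -0.774]
  twist:
    - [0, 0, 0]
    - [0, 0, 0]
    - [0, 0, 0]
    - [0, 0, 0]
    - [0, 0, 0]
    - [0, 0, 0]
    - [0, 0, 0]
    - [0, 0, 0]
    - [0, 0, 0]
    - [0, 0, 0]
    - [0, 0, 0]
    - [0, 0, 0]
    - [0, 0, 0]

```text
clock: 30.35
eef_pos: [0.5713, -0.2773, 0.0263]
tcp_rot: [-0.0, 0.744, -0.669, 0.0]
contact_force: [-0.1, 0.2, -1.0]
opening: 0.0497
finger_force: 15.0
```

>>> arm_command:
  linear:
    - [0, 0, -0.002]
    - [0, 0, -0.004]
    - [0, 0, -0.004]
    - [0, 0, -0.004]
  twist:
    - [0, 0, 0]
    - [0, 0, 0]
    - [0, 0, 0]
    - [0, 0, 0]

```text
clock: 30.85
eef_pos: [0.5713, -0.2773, 0.0258]
tcp_rot: [-0.0, 0.744, -0.669, 0.0]
contact_force: [-2.3, 2.0, 5.8]
opening: 0.0501
finger_force: 15.0
```

Contact; I release, rise, and move clear toward the base side for a look.

>>> arm_command:
  linear:
    - [0, 0, 0]
    - [0, 0, 0]
    - [0, 0, 0]
    - [0, 0, 0]
    - [0, 0, 0]
  twist:
    - [0, 0, 0]
    - [0, 0, 0]
    - [0, 0, 0]
    - [0, 0, 0]
    - [0, 0, 0]
  claw: 0.95

```text
clock: 31.48
eef_pos: [0.5711, -0.2773, 0.0251]
tcp_rot: [0.0, 0.744, -0.669, -0.0]
contact_force: [0.1, 0.4, -0.1]
opening: 0.083
finger_force: 0.0
```

>>> arm_command:
  linear:
    - [0, 0, 0.05]
    - [0, 0, 0.2]
    - [0, 0, 0.4]
    - [0, 0, 0.6]
    - [0, 0, 0.8]
    - [0, 0, 1]
    - [0, 0, 1]
  twist:
    - [0, 0, 0]
    - [0, 0, 0]
    - [0, 0, 0]
    - [0, 0, 0]
    - [0, 0, 0]
    - [0, 0, 0]
    - [0, 0, 0]

```text
clock: 32.35
eef_pos: [0.5729, -0.278, 0.2302]
tcp_rot: [-0.002, 0.744, -0.669, 0.003]
contact_force: [-0.7, -0.3, -1.4]
opening: 0.0833
finger_force: 0.0
```

>>> arm_command:
  linear:
    - [-0.2, -0.2, 0]
    - [-0.4, -0.4, 0]
    - [-0.6, -0.6, 0]
    - [-0.8, -0.8, 0]
    - [-0.9, -1, 0]
    - [-0.9, -1, 0]
    - [-0.9, -1, 0]
  twist:
    - [0, 0, 0]
    - [0, 0, 0]
    - [0, 0, 0]
    - [0, 0, 0]
    - [0, 0, 0]
    - [0, 0, 0]
    - [0, 0, 0]

```text
clock: 33.22
eef_pos: [0.3907, -0.4771, 0.2249]
tcp_rot: [-0.0, 0.743, -0.669, -0.0]
contact_force: [0.9, 0.2, -0.3]
opening: 0.0827
finger_force: 0.0
```

>>> arm_command:
  linear:
    - [-0.2, -0.2, 0]
    - [-0.4, -0.4, 0]
    - [-0.6, -0.7, 0]
    - [-0.6, -0.9, 0]
    - [-0.6, -0.9, 0]
    - [-0.6, -0.9, 0]
  twist:
    - [0, 0, 0]
    - [0, 0, 0]
    - [0, 0, 0]
    - [0, 0, 0]
    - [0, 0, 0]
    - [0, 0, 0]

```text
clock: 33.98
eef_pos: [0.2705, -0.6567, 0.2275]
tcp_rot: [0.001, 0.744, -0.668, -0.0]
contact_force: [-7.0, 3.8, 10.8]
opening: 0.0831
finger_force: 6.1
```

```bash
python3 - <<'E'
from h import *
d,P=cap('top','top5')
print(monitor.read_state()['eef_pos'])
def pc(n,u0,v0,u1,v1,lo,hi):
    Q=P[v0:v1,u0:u1];q=Q[(Q[...,2]>lo)&(Q[...,2]<hi)]
    if len(q):
        x=(q[:,:2]*1000).astype(np.float32); print(n,len(q),cv2.minAreaRect(x))
pc('kb',160,195,204,245,.094,.11);pc('nb',204,195,250,245,.094,.11)
pc('kj',285,200,329,245,.06,.07);pc('nj',332,200,375,245,.06,.07)
Q=P[195:260,405:500];m=((Q[...,2]>.069)&(Q[...,2]<.09)).astype(np.uint8)
n,l=cv2.connectedComponents(m)
for i in range(1,n):
    q=Q[l==i]
    if len(q)>50: print('tin',len(q),cv2.minAreaRect((q[:,:2]*1000).astype(np.float32)))
E
```

```text
[ 0.27051528 -0.65668399  0.22751387]
kb 162 ((587.8352661132812, 265.29974365234375), (66.0483169555664, 19.058115005493164), 87.78460693359375)
nb 18 ((586.5886840820312, 230.1736602783203), (3.7317631244659424, 14.511693954467773), 84.53135681152344)
kj 536 ((584.6898193359375, 23.825439453125), (50.9537467956543, 52.69182586669922), 88.22235107421875)
nj 523 ((581.3557739257812, -44.315162658691406), (49.077659606933594, 52.103309631347656), 88.36394500732422)
tin 400 ((575.1055297851562, -315.4688415527344), (49.95285415649414, 32.97332000732422), 6.290759086608887)
tin 402 ((570.601806640625, -275.8430480957031), (49.8836669921875, 32.787384033203125), 4.8402276039123535)
tin 396 ((566.6207275390625, -237.8112030029297), (50.20289611816406, 32.677757263183594), 5.0957794189453125)
```

View pics/top5.png

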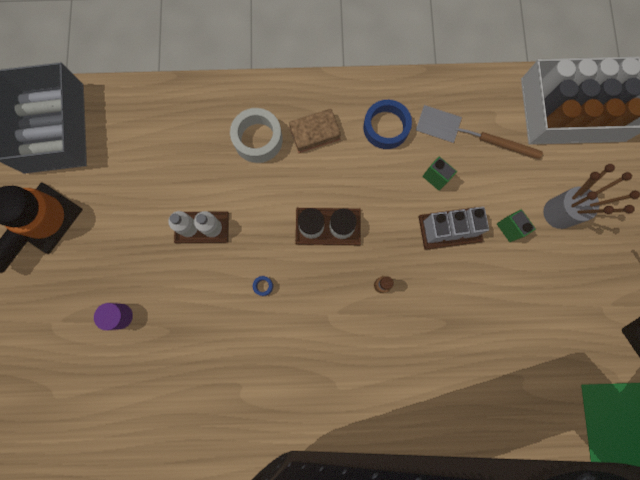

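All six items are placed correctly: bottles at (183,223) and (207,224), jars at (312,224) and (343,223), tins at (437,226), (459,223) and (479,221). But the last retreat brushed something lightly (about 13 N), so I back off along the same path.

>>> arm_command:
  linear:
    - [0, 0.05, 0.02]
    - [0, 0.15, 0.05]
    - [0.05, 0.3, 0.1]
    - [0.2, 0.5, 0.15]
    - [0.4, 0.6, 0.2]
    - [0.4, 0.6, 0.2]
    - [0.4, 0.6, 0.2]
    - [0.4, 0.6, 0.2]
  twist:
    - [0, 0, 0]
    - [0, 0, 0]
    - [0, 0, 0]
    - [0, 0, 0]
    - [0, 0, 0]
    - [0, 0, 0]
    - [0, 0, 0]
    - [0, 0, 0]

```text
clock: 35.02
eef_pos: [0.3504, -0.537, 0.2649]
tcp_rot: [-0.0, 0.743, -0.669, -0.0]
contact_force: [-0.6, -0.3, 0.1]
opening: 0.0833
finger_force: 0.0
```

```bash
python3 - <<'E'
from h import *
d,P=cap('side','side6')
print(monitor.read_state()['eef_pos'])
E
```

```text
[ 0.35031584 -0.53728369  0.26480744]
```

View pics/side6.png

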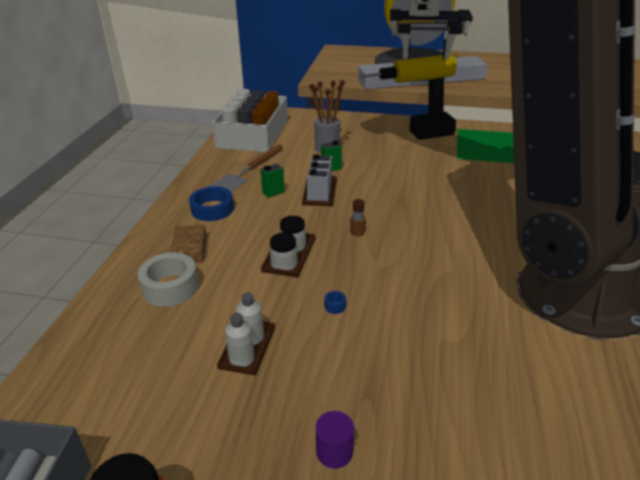

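The arm now hangs free with no contact force. The yellow device on its stand at (432,125) is where it was, and all the containers stand upright, so I hand in.

```bash
python3 -c "
from h import *
print(ctrl.job_done())"
```

```text
the job is handed in; nothing more can be done
None
```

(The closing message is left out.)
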